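# Tap the canister lids shut

## Task

The lids of the three white canisters are standing a little proud of their rubber seals. Tap each lid fully down with your fingertips, gently, one after another from the smallest canister to the middle one to the largest. Do not lift, tip or push along the canisters or their lids, and leave everything else on the worktop where it is.

Things in the scene. Friction and masses are not known exactly. Their poses are not given: they have to be found in the camera images.
- small_canister: the small one of three white round canisters, 87 mm across and 100 mm tall to the top of its knob with the lid fully down, 0.75 kg, loose on the worktop; origin at the centre of its underside, z up; behind the canisters hangs a wall cabinet, front at x = 0.55 m (knobs stand out some 40 mm), right of y = -0.06, underside 0.49 m above the worktop: keep a tall wrist clear of it
- small_canister_knob (a point): centre of the top of the round knob (20 mm across, about 14 mm tall) in the middle of the small canister's lid; it moves with the lid
- small_canister_lid (a joint): how far that lid stands above its fully-down place, m: 0 is fully down, it starts 0.007 to 0.013 up; it slides straight down against a rubber seal at about 4 N (a little off its centre is fine; plus drag of 20 N per m/s), has a slightly cushioned stop at 0 and stays where it is left
- middle_canister: the middle one of three white round canisters, 102 mm across and 125 mm tall to the top of its knob with the lid fully down, 0.75 kg, loose on the worktop; origin at the centre of its underside, z up
- middle_canister_knob (a point): centre of the top of the round knob (20 mm across, about 14 mm tall) in the middle of the middle canister's lid; it moves with the lid
- middle_canister_lid (a joint): how far that lid stands above its fully-down place, m: 0 is fully down, it starts 0.007 to 0.013 up; it slides straight down against a rubber seal at about 4 N (a little off its centre is fine; plus drag of 20 N per m/s), has a slightly cushioned stop at 0 and stays where it is left
- large_canister: the large one of three white round canisters, 112 mm across and 150 mm tall to the top of its knob with the lid fully down, 0.75 kg, loose on the worktop; origin at the centre of its underside, z up
- large_canister_knob (a point): centre of the top of the round knob (20 mm across, about 14 mm tall) in the middle of the large canister's lid; it moves with the lid
- large_canister_lid (a joint): how far that lid stands above its fully-down place, m: 0 is fully down, it starts 0.007 to 0.013 up; it slides straight down against a rubber seal at about 4 N (a little off its centre is fine; plus drag of 20 N per m/s), has a slightly cushioned stop at 0 and stays where it is left
- salt_shaker: bystander: salt shaker with a domed top, 44 mm across, 90 mm tall; origin under its centre
- lemon: bystander: lemon, 71x53x51 mm; origin under its centre
- sardine_tin: bystander: flat tin, 63x105x26 mm; origin under its centre
- spoon: bystander: metal spoon, 188x38x15 mm, long axis x; origin under its centre
- vegetable_peeler: bystander: peeler with a white handle, 170x25x18 mm, long axis x; origin under its centre
- spice_jar: bystander: small jar with a dark cap, 44 mm across, 96 mm tall; origin under its centre
- mug: bystander: white mug, 87x121x96 mm with its handle; origin under its middle
Things that resemble listed ones, but are neither listed nor needed, are in the scene too. Leave any pink look-alike of the large_canister alone.

How it is judged:
By the outcome, as a careful person would: the job done as asked, in the order asked, and still so for the second after the job is handed in, with the robot touching nothing.
It also fails if it takes over 56 s, if anything falls off the work surface, if the arm or the gripper's body presses on something with over 40 N, if the wrist force passes 120 N, or if a joint passes its speed limit or range.

## Robot

A 6-joint arm with a two-finger parallel gripper is mounted at the origin on a cart in front of the work surface, level with it; the furniture and walls round the work are solid. World frame = base frame: x ahead of the robot, y to its left, z up, the work surface at z = 0. Lengths are in m, angles in rad, forces in N, time in s.
With the tool pointing down it reaches from about 0.35 to 0.775 m from the base axis. Payload 5.5 kg.
Tool frame: the origin (TCP) lies midway between the tips of the shut fingers; the grasp point (between the pads) lies 19 mm behind it; z points along the fingers, y is the line along which they close (so a half turn about z gives the same grasp; the last joint's range is limited). The gripper opens to 85 mm and grips with 20 to 120 N. Pads are 22 mm wide; open, the fingers measure 114 mm over their backs; the gripper's body (76 mm by 85 mm) begins 54 mm behind the grasp point. The pads swing forward as they close: fully open they stand 13 mm farther back than shut.
Start: joints at [0.98, 0.313, 0.046, 1.304, 0, 1.431], TCP at [0.251, 0.518, 0.21] pointing down, gripper open.
Joint ranges: [-2.76, 2.76], [-0.86, 1.69], [-1.03, 1.26], [-2.2, 2.34], [-1.47, 1.5], [-3.14, 3.14]. Speed limits (rad/s): [2.57, 2.57, 3.14, 3.14, 3.14, 3.14].

## Interface

Orientations are given as a unit quaternion [w, x, y, z].
In Python, from workcell import env gives the robot as it stands.
- The arm moves only by the tool move_arm, never from a script. Its argument "targets" is a list of rows, each a list of 3 entries, a list of its own where there are three numbers: the shift along the tool's x, y, z in mm, then the turn, a rotation vector about the tool's x, y, z in units of 10 degrees (1.0 is 10 degrees), then the closure, from -1 (fully open) to 1 (shut). In form: [[[dx, dy, dz], [ax, ay, az], gripper], ...]. A call has 1 to 5 rows; each row is the pose to reach, as a shift and turn from the pose commanded when the call began, along the tool's axes at that moment; what a row does not reach only later rows make up. A row lasts 1/8 s, in which the tool goes at most 62.5 mm and 10.7 degrees, less where a joint would pass 70% of its speed; a pose out of reach is approached as far as the arm can. A call with a gripper value outside its range is refused whole. The fingers move at their own pace and stop on an object; "squeeze" is the grip in N (left out, the last holds). Time passes only in rows, so rows that repeat a pose let the fingers close. It gives the time, the measured TCP pose, the force, the opening and the grip force at its end, in the units of the state.
- env.get_state(): the state, without advancing time (a new reading comes with each control period).
- env.read_camera(name): name is "scene" or "top" or "wrist"; returns a dict with "pixels" (400x640x3 uint8, red, green, blue), "fovy" (degrees; the focal length in pixels is half the picture's height over the tangent of half this angle, whatever the lens; pixels are square), "cx", "cy" (the principal point, pixels), "extrinsics" (4x4, takes a point from world to camera coordinates); the wrist camera has in their place "mount" (4x4, takes a point from camera to tool coordinates, whose origin is the TCP and whose axes are the flange's). Camera axes: x right, y up, looking along -z (the intrinsics and any distortion apply to the point x, -y, -z); pixel columns grow to the right and rows downward; lengths in m; the calibration is good to about 2 mm. A picture is of the moment at which its call begins: read the wrist's pose just before it. There is no depth.
- env.hand_in(): hands the job in; it is judged then, once.
Trained networks look in a picture, given as the dict that the camera call returned (one of the last four; its "shot" number tells which), for a name from the list of things; names that differ only in an ending like _2 or _b are one class to them, and where a whole thing is asked for, a point or a joint stands for the part that bears it (a point fixed in the world has none). Each returns a list of dicts, best first, with "confidence" (0 to 1); they miss things now and then, are a little off and sometimes report something else, mostly with a low value. They report only what shows in the picture. A call takes as long as a camera call. They do not tell look-alikes from the thing itself.
- env.spot_in(thing, picture): "centre" ([x, y, z] in m, in world coordinates, good to about 4 mm: the middle of the surface that is visible of it).
- env.regions_of(thing, picture): "mask" (400x640 bool, what is visible of it).
- env.landmark_of(thing, picture): "centre" ([x, y, z] in m, in world coordinates, good to about 4 mm: a listed point, or the origin of a listed thing).
The state is a dict: "clock": time; "joint_pos": joint angles; "qvel": joint speeds; "tau": joint torques, N m; "tcp_pos": TCP position; "orientation": TCP orientation; "wrist_force": force on the tool from outside, world axes, zero at the start; "ft_torque": the same for the moment, N m; "finger_gap": finger opening in m; "grip_force": force on a finger pad.
Only numpy, scipy, OpenCV 4.12 (cv2) and the standard library are available. Lean on these libraries where they do the work, as an engineer would, in place of code of your own. Each camera call takes 0.05 s, during which the arm holds its last target. There are 200 camera calls.

## Working session

There is one attempt and no reset: what is moved stays moved. The work goes in short steps, Python scripts to look and compute and a tool call to move; the robot and the scene stay as the last step left them, time stands still between calls to the robot, and variables do not carry over. Pictures are saved under pics/ and viewed, at most 10 in all, crops included, and the job is handed in when it is done.

Besides the shell and the picture viewer there is one more tool, called after "Request:" by a JSON object that holds its "fn" and its "kwargs", one argument or row to a line. move_arm: Moves the arm, as the interface text tells. Its arguments: {"type":"object","properties":{"targets":{"type":"array","items":{"type":"array"}},"squeeze":{"type":"number"}},"required":["targets"]}

```bash
mkdir -p pics; cat > h.py <<'E'
from workcell import env
import numpy as np, cv2
def save(p,n): cv2.imwrite('pics/'+n,cv2.cvtColor(p['pixels'],cv2.COLOR_RGB2BGR))
def proj(p,X):
    E=np.array(p['extrinsics']);c=E[:3,:3]@np.array(X)+E[:3,3]
    f=200/np.tan(np.radians(p['fovy'])/2);return p['cx']+f*c[0]/-c[2],p['cy']-f*c[1]/-c[2]
E
python3 - <<'E'
from h import *
np.set_printoptions(precision=4,suppress=True)
print(env.get_state())
for cam in('scene','top'):
    p=env.read_camera(cam);save(p,cam+'1.png');print(cam,p['fovy'],p['cx'],p['cy'],[k for k in p if k!='pixels'],np.array(p['extrinsics']))
    for s in('small','middle','large'):
        for n in(s+'_canister',s+'_canister_knob'):
            for d in env.landmark_of(n,p)[:3]: print(n,np.round(d['centre'],3),round(d['confidence'],2),np.round(proj(p,d['centre'])))
    for n in 'salt_shaker lemon sardine_tin spoon vegetable_peeler spice_jar mug'.split():
        for d in env.landmark_of(n,p)[:1]: print(n,np.round(d['centre'],3),round(d['confidence'],2))
E
```

```text
{'clock': 0.0, 'joint_pos': array([ 0.9804,  0.314 ,  0.045 ,  1.3036, -0.    ,  1.4312]), 'qvel': array([-0.0007, -0.0012, -0.0003,  0.0007,  0.0007, -0.0006]), 'tau': array([  0.0006, -48.0626,  29.8534,   0.0194,  -0.0001,   0.    ]), 'tcp_pos': array([0.2502, 0.5171, 0.2088]), 'orientation': array([-0.0003,  0.2235,  0.9747, -0.0009]), 'wrist_force': array([ 0.5985, -0.054 ,  0.0236]), 'ft_torque': array([ 0.0082, -0.0173,  0.    ]), 'grip_force': 0.0, 'finger_gap': 0.08547009887272734}
scene 51.68425187141461 319.5787261555429 205.9335706592488 ['fovy', 'cx', 'cy', 'extrinsics', 'shot'] [[ 0.8071 -0.5904  0.0079 -0.4741]
 [ 0.278   0.3918  0.877  -0.198 ]
 [-0.5209 -0.7056  0.4804 -1.3833]
 [ 0.      0.      0.      1.    ]]
small_canister [0.432 0.021 0.002] 0.87 [285. 223.]
small_canister_knob [0.424 0.015 0.108] 0.72 [283. 200.]
small_canister_knob [ 0.6   -0.034  0.   ] 0.47 [327. 217.]
middle_canister [ 0.379  0.257 -0.002] 0.92 [245. 204.]
middle_canister [0.376 0.258 0.132] 0.25 [241. 176.]
middle_canister_knob [0.376 0.255 0.129] 0.7 [242. 177.]
middle_canister_knob [ 0.
[... 797 characters left out ...]
anister [0.429 0.019 0.   ] 0.57 [292. 229.]
small_canister_knob [0.43  0.02  0.108] 0.8 [289. 223.]
middle_canister [0.376 0.256 0.003] 0.82 [218. 246.]
middle_canister_knob [0.38  0.257 0.136] 0.71 [207. 239.]
large_canister [ 0.444 -0.525  0.001] 0.7 [460. 222.]
large_canister [ 0.373 -0.244 -0.007] 0.57 [374. 245.]
large_canister_knob [ 0.365 -0.237  0.16 ] 0.91 [378. 241.]
large_canister_knob [ 0.444 -0.525  0.15 ] 0.76 [475. 213.]
salt_shaker [ 0.484 -0.113  0.002] 0.74
lemon [ 0.483 -0.113  0.001] 0.75
sardine_tin [ 0.583 -0.299  0.001] 0.63
spoon [ 0.6   -0.034 -0.001] 0.77
vegetable_peeler [ 0.46  -0.399  0.002] 0.77
spice_jar [ 0.589  0.157 -0.   ] 0.53
mug [0.596 0.323 0.   ] 0.96
```

View pics/scene1.png

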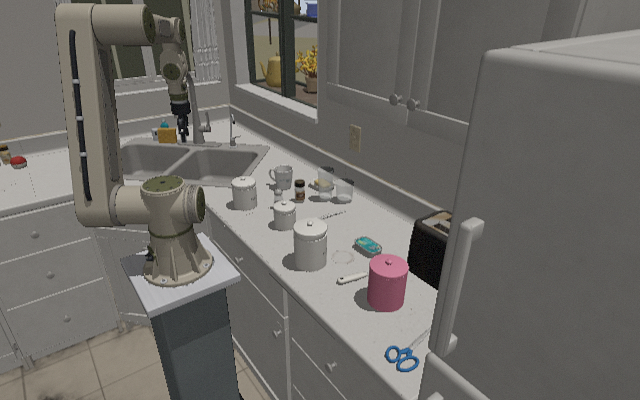

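View pics/top1.png

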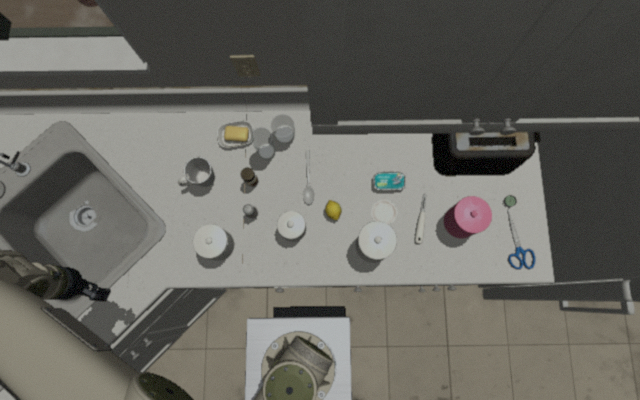

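Three white canisters, by scene pixel: small (285,215), middle (244,193), large (310,245). The pink one at (388,282) is the look-alike for the large canister. The white mug (282,178) and the clear glasses are not canisters. I'll check the choice in one crop and work out the first move.

```bash
cat >> h.py <<'E'
from scipy.spatial.transform import Rotation as R
def shift(X):
    s=env.get_state();w,x,y,z=s['orientation'];r=R.from_quat([x,y,z,w])
    print('t',s['clock'],'tcp',np.round(s['tcp_pos'],4),'tiltz',np.round(r.as_matrix()[:,2],3),'shift mm',np.round(r.inv().apply(np.array(X)-s['tcp_pos'])*1000,1),'F',np.round(s['wrist_force'],1),'q',np.round(s['joint_pos'],2))
E
python3 - <<'E'
from h import *
shift([.429,.019,.21])
a=cv2.imread('pics/scene1.png')[150:320,215:425];b=cv2.imread('pics/top1.png')[195:270,180:500]
a=cv2.resize(a,None,fx=2,fy=2);b=cv2.resize(b,(800,188))
o=np.zeros((540,800,3),np.uint8);o[:340,:420]=a;o[345:533]=b;cv2.imwrite('pics/crop1.png',o)
E
```

```text
t 1.4 tcp [0.2505 0.5176 0.2097] tiltz [ 0.  0. -1.] shift mm [-3.779e+02 -3.710e+02 -3.000e-01] F [ 0.7 -0.3 -1.1] q [0.98 0.31 0.05 1.3  0.   1.43]
```

View pics/crop1.png

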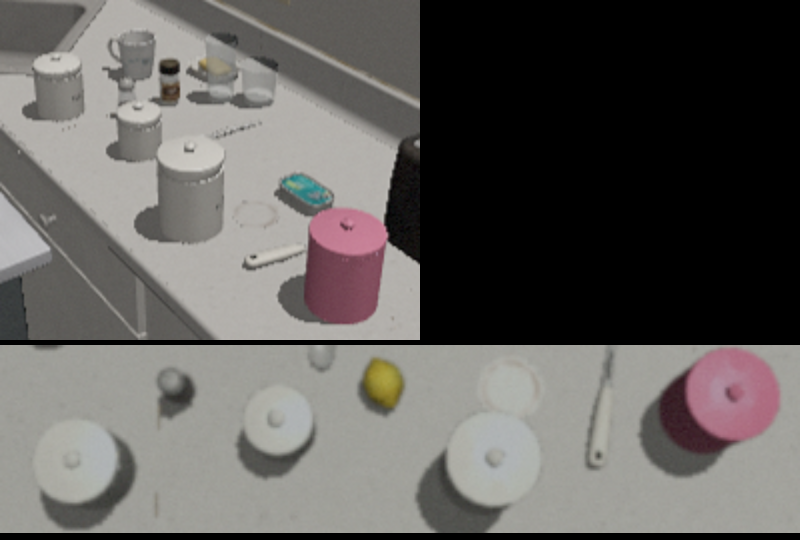

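The crop confirms it: the small (138,130), middle (58,85) and large (190,190) canisters are white, each with a proud rim line, and the pink one at (345,265) is excluded. Moving above the small canister with the fingers shut.

Request:
{"fn": "move_arm", "kwargs": {
  "targets": [
    [[-44,-43,0],[0,0,0],1],
    [[-88,-86,0],[0,0,0],1],
    [[-132,-129,0],[0,0,0],1],
    [[-176,-172,0],[0,0,0],1],
    [[-215,-210,0],[0,0,0],1]
  ],
  "squeeze": 20
}}

```text
clock: 2.02
tcp_pos: [0.353, 0.2331, 0.21]
orientation: [0.0, 0.224, 0.975, 0.0]
wrist_force: [-0.0, 0.4, -0.4]
finger_gap: -0.0
grip_force: 0.0
```

```bash
python3 -c "
from h import *
shift([.429,.019,.19])"
```

```text
t 2.025 tcp [0.353  0.2331 0.21  ] tiltz [ 0.001  0.    -1.   ] shift mm [-161.6 -159.6   20. ] F [-0.   0.4 -0.4] q [ 0.39  0.02 -0.31  1.24 -0.    0.84]
```

Request:
{"fn": "move_arm", "kwargs": {
  "targets": [
    [[-42,-42,0],[0,0,0],1],
    [[-84,-83,0],[0,0,0],1],
    [[-125,-124,0],[0,0,0],1],
    [[-162,-160,0],[0,0,0],1],
    [[-162,-160,10],[0,0,0],1]
  ]
}}

```text
clock: 2.65
tcp_pos: [0.4306, 0.0171, 0.2001]
orientation: [0.001, 0.226, 0.974, -0.0]
wrist_force: [-0.2, 0.7, 0.3]
finger_gap: 0.0001
grip_force: 0.0
```

```bash
cat >> h.py <<'E'
def wlook(s,name):
    st=env.get_state();p=env.read_camera('wrist');save(p,name)
    f=200/np.tan(np.radians(p['fovy'])/2);M=np.array(p['mount']);w,x,y,z=st['orientation'];r=R.from_quat([x,y,z,w]).as_matrix()
    def wp(X):
        t=r.T@(np.array(X)-st['tcp_pos']);c=M[:3,:3].T@(t-M[:3,3]);return np.round([p['cx']+f*c[0]/-c[2],p['cy']-f*c[1]/-c[2]])
    for n in(s+'_canister_knob',s+'_canister'):
        for d in env.landmark_of(n,p)[:2]: print(n,np.round(d['centre'],4),round(d['confidence'],2),wp(d['centre']))
    for cam in('top','scene'):
        q=env.read_camera(cam);save(q,cam+name)
        for d in env.landmark_of(s+'_canister_knob',q)[:2]: print(cam,np.round(d['centre'],4),round(d['confidence'],2))
    print('tcp px',wp(st['tcp_pos']))
E
python3 -c "
from h import *
wlook('small','w_small.png')
shift([.429,.019,.15])"
```

```text
small_canister_knob [0.4296 0.0194 0.1075] 0.72 [317. 194.]
small_canister [0.427  0.0128 0.003 ] 0.68 [311. 175.]
small_canister [0.4818 0.1499 0.0029] 0.3 [424. 166.]
top [0.429  0.0216 0.11  ] 0.84
scene [0.4262 0.015  0.1084] 0.6
tcp px [315. 232.]
t 3.0 tcp [0.4284 0.0215 0.2   ] tiltz [ 0.  0. -1.] shift mm [-1.6 -2.  50. ] F [-0.4 -0.9 -0.4] q [-0.14  0.03 -0.32  1.22  0.    0.31]
```

View pics/w_small.png

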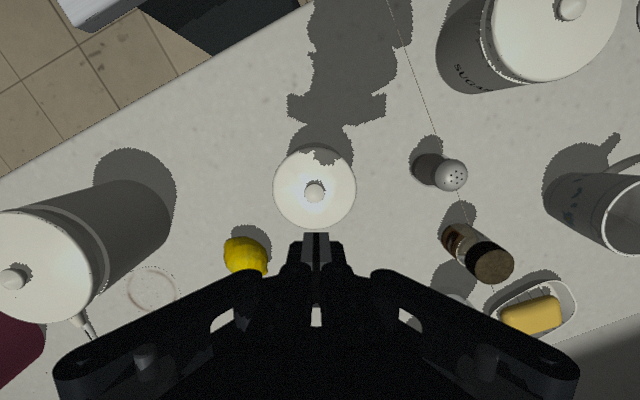

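The wrist view shows the small knob at (315,192), matching the network's prediction. The lemon (245,257) is clear of the fingers. Descending.

Request:
{"fn": "move_arm", "kwargs": {
  "targets": [
    [[-1,-1,30],[0,0,0],1],
    [[-1,-1,60],[0,0,0],1],
    [[-1,-1,75],[0,0,0],1],
    [[-1,-1,80],[0,0,0],1],
    [[-1,-1,80],[0,0,0],1]
  ]
}}

```text
clock: 3.62
tcp_pos: [0.4293, 0.0195, 0.12]
orientation: [0.0, 0.223, 0.975, 0.0]
wrist_force: [0.3, -0.6, 0.2]
finger_gap: 0.0002
grip_force: 0.0
```

```bash
python3 -c "
from h import *
shift([.429,.019,.1])"
```

```text
t 3.625 tcp [0.4293 0.0195 0.12  ] tiltz [ 0.  0. -1.] shift mm [ 0.  -0.5 20. ] F [ 0.3 -0.6  0.2] q [-0.14  0.09 -0.47  1.02  0.    0.31]
```

Request:
{"fn": "move_arm", "kwargs": {
  "targets": [
    [[0,0,4],[0,0,0],1],
    [[0,0,8],[0,0,0],1],
    [[0,0,11],[0,0,0],1],
    [[0,0,14],[0,0,0],1],
    [[0,0,16],[0,0,0],1]
  ]
}}

```text
clock: 4.25
tcp_pos: [0.4291, 0.019, 0.1035]
orientation: [-0.0, 0.224, 0.975, 0.0]
wrist_force: [-0.3, 0.1, 0.2]
finger_gap: -0.0001
grip_force: 0.0
```

Request:
{"fn": "move_arm", "kwargs": {
  "targets": [
    [[0,0,1],[0,0,0],1],
    [[0,0,2],[0,0,0],1],
    [[0,0,3],[0,0,0],1],
    [[0,0,3],[0,0,0],1]
  ]
}}

```text
clock: 4.75
tcp_pos: [0.4291, 0.019, 0.1006]
orientation: [-0.0, 0.224, 0.975, 0.0]
wrist_force: [0.2, -0.1, -0.2]
finger_gap: 0.0002
grip_force: 0.0
```

```bash
python3 -c "
from h import *
wlook('small','w_small2.png')
shift([.429,.019,.1])
a=cv2.imread('pics/w_small2.png')[100:300,200:440];b=cv2.imread('pics/scenew_small2.png')[170:270,230:350]
cv2.imwrite('pics/c2.png',np.hstack([cv2.resize(a,(480,400)),cv2.resize(b,(320,267))[:, :] if 0 else cv2.copyMakeBorder(cv2.resize(b,(320,267)),0,133,0,0,0)]))
"
```

```text
small_canister_knob [0.4308 0.0167 0.1115] 0.94 [313. 243.]
small_canister [0.4255 0.0123 0.0015] 0.83 [308. 194.]
top [0.4301 0.0194 0.1082] 0.72
scene [0.4287 0.0162 0.1084] 0.75
tcp px [315. 232.]
t 5.1 tcp [0.4292 0.019  0.1007] tiltz [ 0.  0. -1.] shift mm [ 0.2 -0.1  0.7] F [-0.   0.1 -0.2] q [-0.14  0.1  -0.5   0.97  0.    0.31]
```

View pics/c2.png

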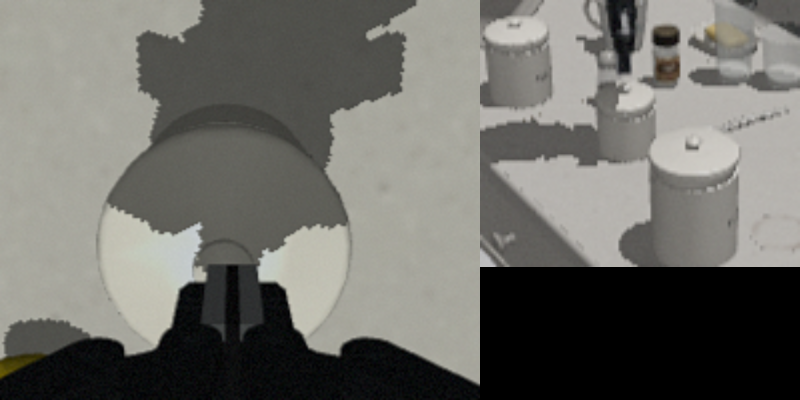

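The scene crop shows a small gap between tip and knob, and there is no force yet, so contact hasn't happened. The wrist crop shows the knob centred under the fingers at about (312,235). Creeping down.

Request:
{"fn": "move_arm", "kwargs": {
  "targets": [
    [[0,0,1],[0,0,0],1],
    [[0,0,2],[0,0,0],1],
    [[0,0,3],[0,0,0],1],
    [[0,0,4],[0,0,0],1]
  ]
}}

```text
clock: 5.6
tcp_pos: [0.4291, 0.019, 0.0966]
orientation: [-0.0, 0.223, 0.975, 0.0]
wrist_force: [-0.4, -0.3, 0.1]
finger_gap: 0.0002
grip_force: 0.0
```

```bash
python3 -c "
from h import *
p=env.read_camera('scene');save(p,'s3.png');s=env.get_state();print(proj(p,s['tcp_pos']),s['wrist_force'],s['finger_gap'],s['tau'],proj(p,[.429,.019,.1]),proj(p,[.429,.019,.11]))
o=[]
for n in('scene1.png','s3.png'):
    a=cv2.imread('pics/'+n)[180:236,260:310];o.append(cv2.resize(a,(400,448),interpolation=cv2.INTER_NEAREST))
cv2.imwrite('pics/c3.png',np.hstack(o))
"
```

```text
(np.float64(283.28249855100097), np.float64(202.4343075838827)) [-0.38868831  0.5360075   0.66047637] 5.9310060117889534e-05 [ 1.03534569e-02 -3.32732141e+01  2.69647408e+01  3.79838646e-03
  5.67678853e-05 -3.83391989e-05] (np.float64(283.24057912129945), np.float64(201.62092994742716)) (np.float64(283.1501195971133), np.float64(199.29700863566737))
```

View pics/c3.png

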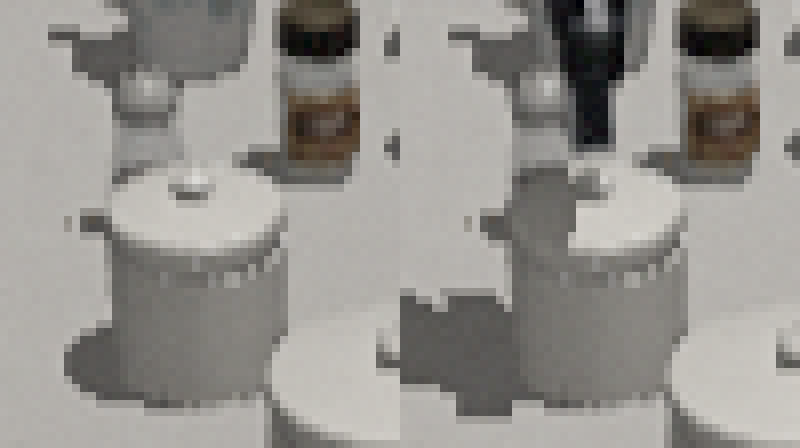

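The tip (597,150 in the right half) is still visibly above the knob (595,170), so the actual tip sits higher than the TCP reading suggests. Creeping on by force.

Request:
{"fn": "move_arm", "kwargs": {
  "targets": [
    [[0,0,1],[0,0,0],1],
    [[0,0,2],[0,0,0],1],
    [[0,0,3],[0,0,0],1]
  ]
}}

```text
clock: 6.02
tcp_pos: [0.4291, 0.019, 0.0936]
orientation: [-0.0, 0.224, 0.975, 0.0]
wrist_force: [0.0, 0.3, -0.1]
finger_gap: 0.0003
grip_force: 0.0
```

Request:
{"fn": "move_arm", "kwargs": {
  "targets": [
    [[0,0,1],[0,0,0],1],
    [[0,0,2],[0,0,0],1],
    [[0,0,3],[0,0,0],1]
  ]
}}

```text
clock: 6.4
tcp_pos: [0.4291, 0.019, 0.0906]
orientation: [0.0, 0.224, 0.975, 0.0]
wrist_force: [-1.0, -1.1, 0.0]
finger_gap: 0.0001
grip_force: 0.0
```

```bash
python3 -c "
from h import *
o=[]
for n,(r,c) in(('scene',(178,258)),('top',(195,260)),('wrist',(140,215))):
    p=env.read_camera(n);save(p,n+'4.png')
    a=cv2.cvtColor(p['pixels'],cv2.COLOR_RGB2BGR)
    k=200 if n=='wrist' else 60
    o.append(cv2.resize(a[r:r+k,c:c+k],(400,400) if n=='wrist' else (380,380),interpolation=cv2.INTER_NEAREST)[:380])
    if n=='top': print(proj(p,env.get_state()['tcp_pos']))
    if n=='wrist': print(p['fovy'],p['mount'])
o=[cv2.resize(x,(380,290)) if 0 else x for x in o]
t=np.hstack(o[:2]);b=np.zeros((215,760,3),np.uint8);w=cv2.resize(o[2],(215,215));b[:,:215]=w
cv2.imwrite('pics/c4.png',np.vstack([t,b]))
"
```

```text
(np.float64(289.79322363313304), np.float64(223.92019668693848))
71.43857110865557 [[ 3.78614596e-04  9.64864327e-01  2.62748334e-01  6.65701886e-02]
 [ 9.99999927e-01 -3.80917954e-04 -4.21712406e-05  2.80122349e-04]
 [ 5.93960323e-05  2.62748331e-01 -9.64864400e-01 -1.65354140e-01]
 [ 0.00000000e+00  0.00000000e+00  0.00000000e+00  1.00000000e+00]]
```

View pics/c4.png

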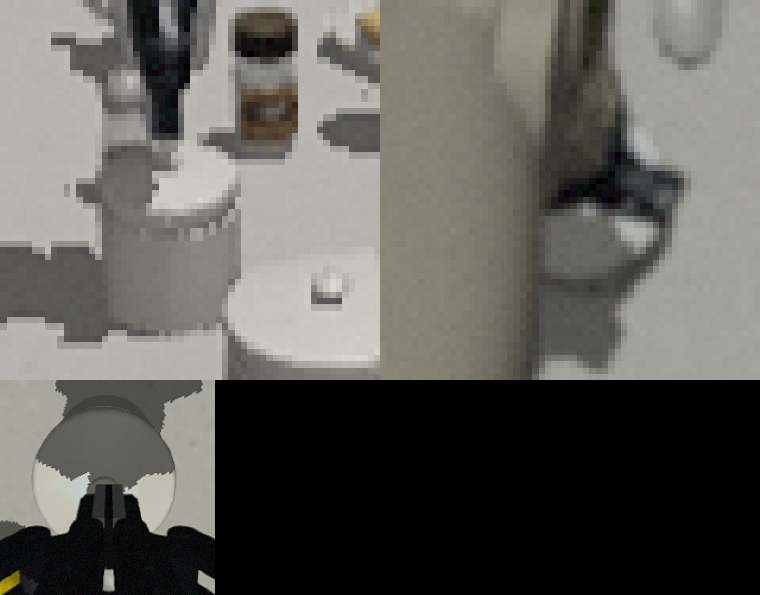

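The wrist geometry says the knob is unmoved and centred, and the visible fingertips end about 17 mm short of the nominal TCP. Contact should therefore be imminent, so I'll keep creeping and watch the force.

Request:
{"fn": "move_arm", "kwargs": {
  "targets": [
    [[0,0,1],[0,0,0],1],
    [[0,0,2],[0,0,0],1]
  ]
}}

```text
clock: 6.8
tcp_pos: [0.4292, 0.019, 0.0887]
orientation: [0.0, 0.223, 0.975, 0.0]
wrist_force: [-0.3, -0.6, -0.4]
finger_gap: -0.0003
grip_force: 0.0
```

Request:
{"fn": "move_arm", "kwargs": {
  "targets": [
    [[0,0,1],[0,0,0],1],
    [[0,0,2],[0,0,0],1]
  ]
}}

```text
clock: 7.05
tcp_pos: [0.4292, 0.0189, 0.0866]
orientation: [0.0, 0.224, 0.975, 0.0]
wrist_force: [-0.5, 1.0, 0.6]
finger_gap: 0.0005
grip_force: 0.0
```

Request:
{"fn": "move_arm", "kwargs": {
  "targets": [
    [[0,0,1],[0,0,0],1],
    [[0,0,2],[0,0,0],1]
  ]
}}

```text
clock: 7.3
tcp_pos: [0.4293, 0.019, 0.0849]
orientation: [0.0, 0.223, 0.975, 0.0]
wrist_force: [-0.4, -1.0, 2.7]
finger_gap: 0.0
grip_force: 1.7
```

Request:
{"fn": "move_arm", "kwargs": {
  "targets": [
    [[0,0,1],[0,0,0],1],
    [[0,0,2],[0,0,0],1]
  ]
}}

```text
clock: 7.55
tcp_pos: [0.4292, 0.019, 0.0828]
orientation: [0.0, 0.223, 0.975, 0.0]
wrist_force: [-1.9, -0.5, 2.8]
finger_gap: -0.0002
grip_force: 1.7
```

Contact at TCP z ≈ 0.086. Pressing on in small steps until the stop.

Request:
{"fn": "move_arm", "kwargs": {
  "targets": [
    [[0,0,1],[0,0,0],1],
    [[0,0,2],[0,0,0],1],
    [[0,0,3],[0,0,0],1]
  ]
}}

```text
clock: 7.92
tcp_pos: [0.4292, 0.019, 0.0796]
orientation: [0.0, 0.223, 0.975, 0.0]
wrist_force: [-1.4, -0.1, 3.2]
finger_gap: -0.0
grip_force: 1.7
```

Request:
{"fn": "move_arm", "kwargs": {
  "targets": [
    [[0,0,1],[0,0,0],1],
    [[0,0,2],[0,0,0],1]
  ]
}}

```text
clock: 8.18
tcp_pos: [0.4292, 0.019, 0.0776]
orientation: [0.0, 0.223, 0.975, 0.0]
wrist_force: [-1.3, -0.6, 3.5]
finger_gap: -0.0002
grip_force: 1.9
```

Request:
{"fn": "move_arm", "kwargs": {
  "targets": [
    [[0,0,1],[0,0,0],1],
    [[0,0,1],[0,0,0],1]
  ]
}}

```text
clock: 8.43
tcp_pos: [0.4293, 0.0189, 0.0773]
orientation: [0.0, 0.223, 0.975, 0.0]
wrist_force: [-2.0, 0.4, 9.8]
finger_gap: -0.0
grip_force: 4.5
```

Request:
{"fn": "move_arm", "kwargs": {
  "targets": [
    [[0,0,1],[0,0,0],1],
    [[0,0,1],[0,0,0],1]
  ]
}}

```text
clock: 8.68
tcp_pos: [0.4294, 0.0189, 0.077]
orientation: [0.001, 0.223, 0.975, -0.0]
wrist_force: [-4.4, 0.0, 15.0]
finger_gap: 0.0002
grip_force: 7.7
```

Request:
{"fn": "move_arm", "kwargs": {
  "targets": [
    [[0,0,1],[0,0,0],1],
    [[0,0,1],[0,0,0],1]
  ]
}}

```text
clock: 8.93
tcp_pos: [0.4295, 0.0189, 0.0767]
orientation: [0.001, 0.223, 0.975, -0.0]
wrist_force: [-7.0, 0.7, 22.9]
finger_gap: -0.0002
grip_force: 11.3
```

Force has risen to 23 N with no further travel, so the small lid is on its stop at TCP z ≈ 0.077. That puts the real tip 23 mm behind the nominal TCP. Lifting and going to the middle canister.

Request:
{"fn": "move_arm", "kwargs": {
  "targets": [
    [[0,0,-5],[0,0,0],1],
    [[0,0,-30],[0,0,0],1],
    [[0,0,-60],[0,0,0],1],
    [[0,0,-85],[0,0,0],1],
    [[0,0,-85],[0,0,0],1]
  ]
}}

```text
clock: 9.55
tcp_pos: [0.4305, 0.0188, 0.1609]
orientation: [0.002, 0.223, 0.975, 0.0]
wrist_force: [-1.1, 0.1, -0.0]
finger_gap: -0.0001
grip_force: 0.0
```

```bash
python3 -c "
from h import *
shift([.378,.256,.16])"
```

```text
t 9.55 tcp [0.4305 0.0188 0.1609] tiltz [ 0.003 -0.    -1.   ] shift mm [150.6 190.6   0.7] F [-1.1  0.1 -0. ] q [-0.14  0.06 -0.39  1.12  0.    0.31]
```

Request:
{"fn": "move_arm", "kwargs": {
  "targets": [
    [[38,48,0],[0,0,0],1],
    [[76,96,0],[0,0,0],1],
    [[113,143,0],[0,0,0],1],
    [[150,190,0],[0,0,0],1],
    [[150,190,0],[0,0,0],1]
  ]
}}

```text
clock: 10.18
tcp_pos: [0.3748, 0.2586, 0.1581]
orientation: [-0.001, 0.22, 0.976, -0.0]
wrist_force: [0.3, -0.7, 0.1]
finger_gap: 0.0001
grip_force: 0.0
```

```bash
python3 -c "
from h import *
wlook('middle','w_mid.png')
shift([.378,.256,.125])"
```

```text
middle_canister_knob [0.3788 0.2523 0.133 ] 0.86 [310. 228.]
middle_canister [ 0.3786  0.2551 -0.0005] 0.68 [314. 186.]
scene [0.3764 0.2566 0.1312] 0.66
tcp px [315. 232.]
t 10.525 tcp [0.3773 0.2541 0.1595] tiltz [-0. -0. -1.] shift mm [ 0.2  2.  34.5] F [-0.   0.   0.6] q [ 0.42  0.11 -0.34  1.12 -0.    0.87]
```

View pics/w_mid.png

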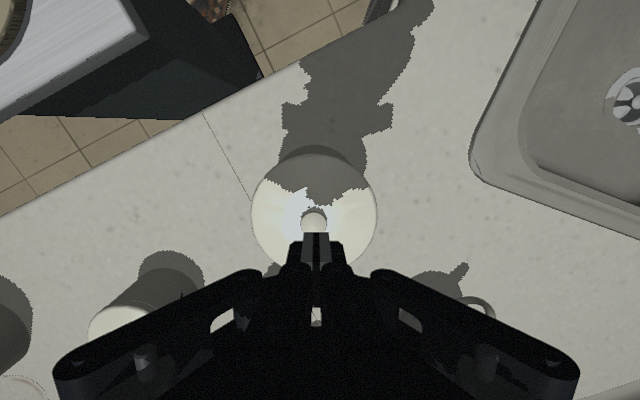

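The middle knob is at (314,221), aligned with the fingertips at column 315. Descending to just above it, then creeping.

Request:
{"fn": "move_arm", "kwargs": {
  "targets": [
    [[-1,1,15],[0,0,0],1],
    [[-1,1,30],[0,0,0],1],
    [[-1,1,38],[0,0,0],1],
    [[-1,1,42],[0,0,0],1],
    [[-1,1,42],[0,0,0],1]
  ]
}}

```text
clock: 11.15
tcp_pos: [0.3781, 0.2558, 0.1174]
orientation: [-0.0, 0.223, 0.975, -0.0]
wrist_force: [-0.2, -0.6, -0.6]
finger_gap: 0.0001
grip_force: 0.0
```

Request:
{"fn": "move_arm", "kwargs": {
  "targets": [
    [[0,0,2],[0,0,0],1],
    [[0,0,4],[0,0,0],1],
    [[0,0,6],[0,0,0],1]
  ]
}}

```text
clock: 11.52
tcp_pos: [0.3784, 0.2559, 0.1118]
orientation: [0.0, 0.223, 0.975, 0.0]
wrist_force: [-0.4, -0.4, 0.1]
finger_gap: 0.0
grip_force: 0.0
```

Request:
{"fn": "move_arm", "kwargs": {
  "targets": [
    [[0,0,1],[0,0,0],1],
    [[0,0,2],[0,0,0],1],
    [[0,0,3],[0,0,0],1],
    [[0,0,4],[0,0,0],1]
  ]
}}

```text
clock: 12.02
tcp_pos: [0.3784, 0.2559, 0.1079]
orientation: [0.0, 0.223, 0.975, 0.0]
wrist_force: [-0.7, -0.8, 3.2]
finger_gap: 0.0002
grip_force: 1.7
```

Request:
{"fn": "move_arm", "kwargs": {
  "targets": [
    [[0,0,1],[0,0,0],1],
    [[0,0,2],[0,0,0],1],
    [[0,0,3],[0,0,0],1],
    [[0,0,4],[0,0,0],1]
  ]
}}

```text
clock: 12.52
tcp_pos: [0.3783, 0.2559, 0.1037]
orientation: [0.0, 0.223, 0.975, 0.0]
wrist_force: [-0.4, 0.6, 3.9]
finger_gap: -0.0
grip_force: 1.7
```

Request:
{"fn": "move_arm", "kwargs": {
  "targets": [
    [[0,0,1],[0,0,0],1],
    [[0,0,2],[0,0,0],1]
  ]
}}

```text
clock: 12.78
tcp_pos: [0.3785, 0.2559, 0.1022]
orientation: [0.0, 0.223, 0.975, 0.0]
wrist_force: [-2.2, -0.9, 12.5]
finger_gap: -0.0003
grip_force: 5.9
```

Request:
{"fn": "move_arm", "kwargs": {
  "targets": [
    [[0,0,1],[0,0,0],1],
    [[0,0,1],[0,0,0],1]
  ]
}}

```text
clock: 13.02
tcp_pos: [0.3786, 0.256, 0.1021]
orientation: [0.001, 0.223, 0.975, 0.0]
wrist_force: [-3.9, -1.3, 14.2]
finger_gap: -0.0
grip_force: 7.0
```

Request:
{"fn": "move_arm", "kwargs": {
  "targets": [
    [[0,0,1],[0,0,0],1],
    [[0,0,1],[0,0,0],1]
  ]
}}

```text
clock: 13.28
tcp_pos: [0.3787, 0.256, 0.1019]
orientation: [0.001, 0.223, 0.975, 0.001]
wrist_force: [-4.9, -1.8, 20.0]
finger_gap: 0.0001
grip_force: 10.0
```

Request:
{"fn": "move_arm", "kwargs": {
  "targets": [
    [[0,0,-5],[0,0,0],1],
    [[0,0,-30],[0,0,0],1],
    [[0,0,-60],[0,0,0],1],
    [[0,0,-80],[0,0,0],1],
    [[0,0,-80],[0,0,0],1]
  ]
}}

```text
clock: 13.9
tcp_pos: [0.379, 0.2561, 0.1805]
orientation: [0.001, 0.223, 0.975, 0.001]
wrist_force: [0.6, -0.3, -0.1]
finger_gap: -0.0002
grip_force: 0.0
```

```bash
python3 -c "
from h import *
shift([.370,-.240,.185])"
```

```text
t 13.9 tcp [0.379  0.2561 0.1805] tiltz [ 0.002  0.001 -1.   ] shift mm [-208.1 -450.5   -5. ] F [ 0.6 -0.3 -0.1] q [ 0.42  0.1  -0.3   1.17  0.    0.87]
```

Request:
{"fn": "move_arm", "kwargs": {
  "targets": [
    [[-28,-42,-4],[0,0,0],1],
    [[-56,-84,-4],[0,0,0],1],
    [[-84,-126,-4],[0,0,0],1],
    [[-112,-168,-4],[0,0,0],1],
    [[-140,-208,-4],[0,0,0],1]
  ]
}}

```text
clock: 14.52
tcp_pos: [0.4127, 0.0061, 0.1821]
orientation: [-0.001, 0.224, 0.975, 0.0]
wrist_force: [1.3, -0.1, 0.2]
finger_gap: -0.0
grip_force: 0.0
```

Request:
{"fn": "move_arm", "kwargs": {
  "targets": [
    [[-14,-48,0],[0,0,0],1],
    [[-28,-98,0],[0,0,0],1],
    [[-42,-147,0],[0,0,0],1],
    [[-56,-196,0],[0,0,0],1],
    [[-68,-242,0],[0,0,0],1]
  ]
}}

```text
clock: 15.15
tcp_pos: [0.3682, -0.2411, 0.1821]
orientation: [-0.001, 0.224, 0.975, 0.001]
wrist_force: [1.2, -0.2, 0.4]
finger_gap: -0.0002
grip_force: 0.0
```

```bash
python3 -c "
from h import *
wlook('large','w_lar.png')
shift([.370,-.240,.16])"
```

```text
large_canister_knob [ 0.3735 -0.235   0.1644] 0.83 [326. 226.]
large_canister [ 4.440e-01 -5.225e-01  3.000e-04] 0.75 [163. 309.]
large_canister [ 0.3712 -0.2383 -0.001 ] 0.61 [318. 180.]
top [ 0.4434 -0.5251  0.1549] 0.97
scene [ 0.3685 -0.235   0.1646] 0.63
scene [ 0.4457 -0.5221  0.1474] 0.63
tcp px [315. 232.]
t 15.5 tcp [ 0.3692 -0.2385  0.183 ] tiltz [-0.001  0.001 -1.   ] shift mm [-1.4 -1.1 23. ] F [-0.4 -0.   0.4] q [-0.76  0.06 -0.33  1.18  0.   -0.31]
```

View pics/w_lar.png

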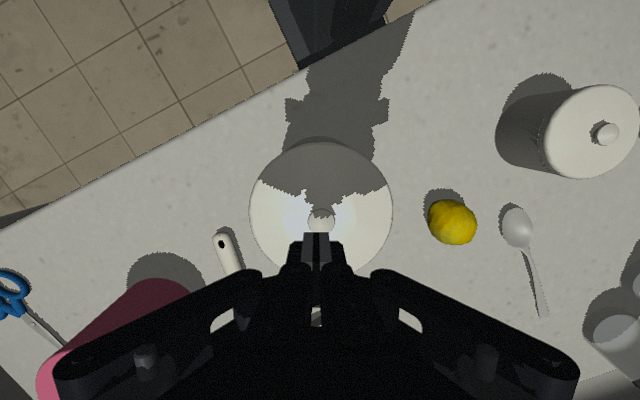

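The large knob is at (321,221), about 4 mm toward tool +y. Correcting and descending.

Request:
{"fn": "move_arm", "kwargs": {
  "targets": [
    [[0,4,10],[0,0,0],1],
    [[0,4,22],[0,0,0],1],
    [[0,4,33],[0,0,0],1],
    [[0,4,38],[0,0,0],1],
    [[0,4,40],[0,0,0],1]
  ]
}}

```text
clock: 16.12
tcp_pos: [0.371, -0.2361, 0.1432]
orientation: [-0.0, 0.224, 0.975, 0.0]
wrist_force: [0.3, -0.1, 0.0]
finger_gap: 0.0001
grip_force: 0.0
```

Request:
{"fn": "move_arm", "kwargs": {
  "targets": [
    [[0,0,1],[0,0,0],1],
    [[0,0,2],[0,0,0],1],
    [[0,0,4],[0,0,0],1],
    [[0,0,5],[0,0,0],1]
  ]
}}

```text
clock: 16.62
tcp_pos: [0.3714, -0.2366, 0.1391]
orientation: [0.0, 0.224, 0.975, -0.0]
wrist_force: [-0.3, -0.4, 4.4]
finger_gap: 0.0003
grip_force: 1.7
```

Request:
{"fn": "move_arm", "kwargs": {
  "targets": [
    [[0,0,1],[0,0,0],1],
    [[0,0,2],[0,0,0],1],
    [[0,0,3],[0,0,0],1],
    [[0,0,4],[0,0,0],1]
  ]
}}

```text
clock: 17.12
tcp_pos: [0.3714, -0.2365, 0.1347]
orientation: [0.0, 0.223, 0.975, -0.0]
wrist_force: [1.0, -1.4, 4.4]
finger_gap: 0.0002
grip_force: 1.7
```

Request:
{"fn": "move_arm", "kwargs": {
  "targets": [
    [[0,0,1],[0,0,0],1],
    [[0,0,2],[0,0,0],1],
    [[0,0,3],[0,0,0],1],
    [[0,0,4],[0,0,0],1],
    [[0,0,5],[0,0,0],1]
  ]
}}

```text
clock: 17.75
tcp_pos: [0.3713, -0.2364, 0.1297]
orientation: [0.0, 0.223, 0.975, -0.0]
wrist_force: [0.6, -0.8, 3.6]
finger_gap: -0.0005
grip_force: 1.7
```

Request:
{"fn": "move_arm", "kwargs": {
  "targets": [
    [[0,0,1],[0,0,0],1],
    [[0,0,2],[0,0,0],1],
    [[0,0,3],[0,0,0],1]
  ]
}}

```text
clock: 18.12
tcp_pos: [0.3714, -0.2366, 0.1272]
orientation: [0.0, 0.224, 0.975, -0.0]
wrist_force: [-0.5, -0.9, 11.7]
finger_gap: 0.0002
grip_force: 5.9
```

Request:
{"fn": "move_arm", "kwargs": {
  "targets": [
    [[0,0,1],[0,0,0],1],
    [[0,0,1],[0,0,0],1]
  ]
}}

```text
clock: 18.38
tcp_pos: [0.3715, -0.2366, 0.1271]
orientation: [0.001, 0.223, 0.975, -0.0]
wrist_force: [-2.1, 0.6, 14.2]
finger_gap: 0.0004
grip_force: 6.9
```

Request:
{"fn": "move_arm", "kwargs": {
  "targets": [
    [[0,0,1],[0,0,0],1],
    [[0,0,1],[0,0,0],1]
  ]
}}

```text
clock: 18.62
tcp_pos: [0.3715, -0.2367, 0.1268]
orientation: [0.001, 0.223, 0.975, -0.001]
wrist_force: [-3.2, 1.7, 20.1]
finger_gap: -0.0004
grip_force: 10.0
```

Request:
{"fn": "move_arm", "kwargs": {
  "targets": [
    [[0,0,-5],[0,0,0],1],
    [[0,0,-25],[0,0,0],1],
    [[0,0,-50],[0,0,0],1],
    [[0,0,-80],[0,0,0],1],
    [[0,0,-100],[0,0,0],1]
  ]
}}

```text
clock: 19.25
tcp_pos: [0.3706, -0.2355, 0.225]
orientation: [-0.001, 0.223, 0.975, 0.001]
wrist_force: [-0.4, -0.7, -0.8]
finger_gap: 0.0001
grip_force: 0.0
```

Request:
{"fn": "move_arm", "kwargs": {
  "targets": [
    [[0,0,-10],[0,0,0],1],
    [[0,0,-10],[0,0,0],1],
    [[0,0,-10],[0,0,0],1]
  ]
}}

```text
clock: 19.62
tcp_pos: [0.3706, -0.2357, 0.2335]
orientation: [-0.001, 0.223, 0.975, 0.001]
wrist_force: [0.1, 0.3, -1.0]
finger_gap: -0.0003
grip_force: 0.0
```

```bash
python3 -c "
from h import *
shift([0,0,0])
o=[]
p=env.read_camera('scene');save(p,'s9.png')
for n in('scene1.png','s9.png'):
    a=cv2.imread('pics/'+n)[165:275,225:335];o.append(cv2.resize(a,(400,400),interpolation=cv2.INTER_NEAREST))
cv2.imwrite('pics/c9.png',np.hstack(o))
for s in('small','middle','large'):
    for n in('_canister','_canister_knob'):
        for d in env.landmark_of(s+n,p)[:2]: print(s+n,np.round(d['centre'],3),round(d['confidence'],2))
"
```

```text
t 19.625 tcp [ 0.3706 -0.2357  0.2335] tiltz [-0.001  0.002 -1.   ] shift mm [435.9  50.5 234.5] F [ 0.1  0.3 -1. ] q [-0.75  0.05 -0.22  1.3   0.   -0.3 ]
small_canister [ 0.434  0.02  -0.001] 0.98
small_canister_knob [0.43  0.015 0.096] 0.8
middle_canister [ 0.38   0.254 -0.004] 0.88
middle_canister_knob [0.376 0.259 0.124] 0.69
middle_canister_knob [ 0.368 -0.238  0.149] 0.54
large_canister [ 0.444 -0.53   0.   ] 0.8
large_canister [ 0.371 -0.239  0.002] 0.64
large_canister_knob [ 0.446 -0.525  0.148] 0.96
large_canister_knob [ 0.371 -0.239  0.15 ] 0.66
```

View pics/c9.png

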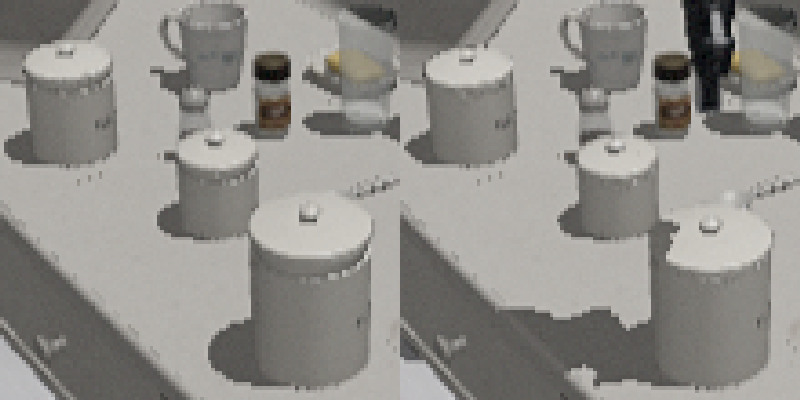

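All three lids are now flush: the gap lines seen in the left half at (70,85), (215,172) and (310,265) are gone on the right. The canisters have not moved, and the measured knob heights are 0.096, 0.124 and 0.150 m.

```bash
python3 -c "
from h import *
print(env.hand_in())"
```

```text
the job is handed in; nothing more can be done
None
```

I tapped the three lids fully down, small then middle then large, pressing with at most about 24 N; the final picture shows all three flush and the canisters unmoved, and I handed the job in at about 20 s (no verdict came back).

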